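Find the tester's hidden socket by feel and start the test

ROBOT

A 6-joint arm with a two-finger parallel gripper is mounted at the origin on a cart in front of the work surface, level with it; the furniture and walls round the work are solid. World frame = base frame: x ahead of the robot, y to its left, z up, the work surface at z = 0. Lengths are in m, angles in rad, forces in N, time in s.
With the tool pointing down it reaches from about 0.225 to 0.725 m from the base axis. Payload 3.1 kg.
Tool frame: the origin (TCP) lies where the fingers leave the gripper's body, on its centre line; the fingertips stand 73 mm ahead of it and the grasp point (between the pads) lies 54 mm ahead of it (grip_point_offset is the distance from the TCP to the grasp point, in m); z points along the fingers, y is the line along which they close (so a half turn about z gives the same grasp; the last joint's range is limited). The gripper opens to 85 mm and grips with 20 to 120 N. Pads are 22 mm wide; open, the fingers measure 114 mm over their backs; the gripper's body (76 mm by 85 mm) begins 54 mm behind the grasp point. The pads swing forward as they close: fully open they stand 13 mm farther back than shut.
Start: joints at [-1.348, 0.048, 0.099, 1.622, 0, 1.443], TCP at [0.18, -0.493, 0.304] pointing down, gripper open.
Joint ranges: [-2.91, 2.91], [-0.99, 1.94], [-1.21, 1.42], [-2.12, 2.29], [-1.49, 1.47], [-3.14, 3.14]. Speed limits (rad/s): [2.79, 2.79, 3.14, 3.14, 3.14, 3.14].

INTERFACE

Orientations are given as a 3x3 rotation matrix whose columns are the frame's x, y, z axes.
In Python, from bench import * gives the robot as it stands. Calls block until the motion is done:
- reach(position, orientation): joint-space move of the TCP to a pose.
- line_to(position, velocity=0.15, rotation=None): straight line of the TCP; rotation=None keeps the orientation; velocity is the mean speed in m/s.
- move_j(angles): joint-space move.
- move_gripper(opening, f_grip=None): finger opening in m; f_grip is the grip in N (None keeps the last); returns when the fingers have stopped.
- wait(seconds).
- inverse_kinematics(position, orientation): joint angles nearest the present ones, or None.
- capture(name): name is "scene" or "top" or "wrist"; returns (picture, depth): 420x560x3 uint8, red, green, blue; 420x560 float32, m along the optical axis (not along the pixel's ray), 0 where there is no reading.
- get_calibration(name): a dict with "fx", "fy", "cx", "cy" (pixels), "k1" (the pictures are not rectified: a ray, as slopes to the right and down, at radius r is drawn at 1 + k1 r^2 times it, then the intrinsics apply), "eye" and "rotation" of the camera in the world. Camera axes: x right, y down, z forward; pixel columns grow to the right and rows downward; lengths in m; the calibration is good to about 2 mm. A picture is of the moment at which its call begins: read the wrist's pose just before it. get_calibration takes no time and is no camera call; for the wrist camera it gives the pose at the moment of the call.
A pose or a line that the arm cannot do raises IKError and nothing moves.
- job_done(): hands the job in; it is judged then, once.
Trained networks look in the newest picture that a camera, given by its name, has taken for a name from the list of things; names that differ only in an ending like _2 or _b are one class to them, and where a whole thing is asked for, a point or a joint stands for the part that bears it (a point fixed in the world has none). Each returns a list of dicts, best first, with "conf" (0 to 1); they miss things now and then, are a little off and sometimes report something else, mostly with a low value. They report only what shows in the picture. A call takes as long as a camera call.
- boxes_of(query, camera): "bbox" ([left, top, right, bottom] in pixels, round what is visible of it).
- regions_of(query, camera): "pixels" (420x560 bool, what is visible of it) and "bbox" ([left, top, right, bottom] in pixels, round what is visible of it).
Readings, each from a call of its own:
- get_time_s(): time.
- get_qpos(): joint angles.
- get_joint_velocities(): joint speeds.
- get_effort(): joint torques, N m.
- get_eef_pos(): TCP position.
- get_ee_rot(): TCP orientation.
- get_force(): force on the tool from outside, world axes, zero at the start.
- get_moment(): the same for the moment, N m.
- get_gripper_width(): finger opening in m.
- get_finger_force(): force on a finger pad.
Only numpy, scipy, OpenCV 4.12 (cv2) and the standard library are available. Lean on these libraries where they do the work, as an engineer would, in place of code of your own. Each camera call takes 0.05 s, during which the arm holds its last target. There are 200 camera calls.

TASK

Take the red spring-tipped probe from its grey holder and set its tip down gently in the tester's slot at the yellow-marked end, so that the spring gives a little but never bottoms out. Slide it along the slot until the tip drops through the hidden shutter, push the probe fully home so that it stands upright with its collar flat on the cover, and let go. Only then throw the tester's red lever right over, and leave everything else on the bench where it lies.

Things in the scene. Friction and masses are not known exactly. Their poses are not given: they have to be found in the camera images.
- tester: Fixed low blue instrument box with a bare aluminium cover, 90 mm (its x) by 273 mm (its y, from -118 to +155) by 50 mm high. Origin on the bench; its z is up, flat cover top at z = 50. A slot 14 mm wide runs along its y axis at x = 0 from y = -62 to y = +42, with a scale beside it. A red lever stands on its cover near the +y end.
- slot_start (a point): Point on the slot's floor between the two yellow patches that mark the starting end (tester x 0, y -52, z 45 mm); the marked end reaches 7 mm either way along the slot. The slot's black floor lies 5 mm below the cover top and is rigid but for the hidden socket.
- slot_end (a point): The other end of the slot, at floor level (tester x 0, y +42, z 45 mm). The one hidden socket has its centre 30 to 80 mm from slot_start towards slot_end. It is 14 mm long and as wide as the slot, closed by a flush black shutter like the floor that gives under 0.5 N and sinks up to 30 mm.
- probe: Loose red round probe, 120 g, 100 mm long. Origin: centre of the underside of its steel collar (30 mm across, 5 thick); z up along the handle, 22 mm across, from 5 to 70 mm. Below the collar a brass nose 9 mm across reaches 10 mm down, and a brass pin 7 mm across 30 mm when free. Starts upright in the holder. Fully home, the collar lies on the cover (origin at z = 50 mm), and it stands by itself.
- probe_pin (a joint): Spring travel of the probe's pin: 0 = fully out, 0.014 m = fully pushed in (bottomed). Needs 1.5 N to begin, 0.3 N more for each mm, 5.7 N at the end.
- probe_tip (a point): Centre of the lower end of the probe's spring pin (moves with the pin).
- holder: Fixed grey block 60 x 60 x 46 mm high on a black foot 85 x 85 x 6 mm; origin on the bench below its centre. Its square hole, 13 mm wide and 38 mm deep, holds the probe's nose and pin, the collar resting on its top.
- test_lever (a joint): Angle of the tester's red lever: about 0 = leaning to the tester's -x side (off), 1.0 rad = thrown right over to its +x side (on). It stays where it is left.
- test_lever_tip (a point): Centre of the red ball, 26 mm across, on top of the lever. The lever is 50 mm long from its hinge, which lies at tester x 0, y +128, z 72 mm in a grey block (70 x 50 x 25 mm) on the cover. The ball swings in the tester's x-z plane, from x -24, z 116 (off) over the top, z 122, to x +24, z 116 (on); 2 N on the ball towards +x moves it.
- solder_station: Fixed furniture in the way: black soldering station, up to 175 mm high, standing between holder and tester, over bench x 0.46 to 0.68, y -0.14 to 0.13 m (origin at the back of its foot). Carry the probe over it or round its front (x under 0.42). A wall cabinet hangs over the tester's side: x over 0.56, y under -0.13, its underside 0.66 m above the bench.
- side_cutters: Bystander, not to be disturbed: red-handled side cutters, 113 mm; origin at the centre of its underside.
- flux_tin: Bystander, not to be disturbed: round green and white tin, 79 mm across; origin at the centre of its underside.
- screwdriver_teal: Bystander, not to be disturbed: teal-handled screwdriver, 162 mm; origin at the centre of its underside.
- small_board: Bystander, not to be disturbed: small green circuit board, 58 mm; origin at the centre of its underside.
- solder_spool: Bystander, not to be disturbed: white spool of solder, 68 mm; origin at the centre of its underside.
- tweezers_black: Bystander, not to be disturbed: black tweezers, 121 mm; origin at the centre of its underside.
- bit_box: Bystander, not to be disturbed: teal and black bit box, 75 mm; origin at the centre of its underside.

How it is judged:
By the outcome, as a careful person would: the job done as asked, in the order asked, and still so for the second after the job is handed in, with the robot touching nothing.
It also fails if it takes over 54 s, if anything falls off the work surface, if the arm or the gripper's body presses on something with over 40 N, if the wrist force passes 120 N, or if a joint passes its speed limit or range.

## Working session

There is one attempt and no reset: what is moved stays moved. The work goes in short steps, each a Python script; the robot and the scene stay as the last script left them, time stands still between calls to the robot, and variables do not carry over. Pictures are saved under pics/ and viewed, at most 10 in all, crops included, and the job is handed in when it is done.

```bash
ls; mkdir -p pics; cat > h.py <<'E'
from bench import *
import numpy as np, cv2
def save(n,p): cv2.imwrite('pics/'+n+'.png',p[:,:,::-1])
def cloud(depth,c):
    v,u=np.mgrid[0:depth.shape[0],0:depth.shape[1]]
    K=np.array([[c['fx'],0,c['cx']],[0,c['fy'],c['cy']],[0,0,1.]])
    pts=np.stack([u,v],-1).reshape(-1,1,2).astype(np.float64)
    n=cv2.undistortPoints(pts,K,np.array([c['k1'],0,0,0.])).reshape(*depth.shape,2)
    P=np.concatenate([n,np.ones(depth.shape+(1,))],-1)*depth[...,None]
    return P@np.array(c['rotation']).T+np.array(c['eye'])
E
python3 - <<'E'
from h import *
print(get_time_s())
for cam in ['top','scene']:
    p,d=capture(cam); c=get_calibration(cam); save(cam,p); W=cloud(d,c); np.savez('pics/'+cam,p=p,d=d,W=W)
    print(cam,c['eye'],c['fx'])
    for q in ['tester','probe','holder','test_lever_tip','solder_station','flux_tin','side_cutters','screwdriver_teal','small_board','solder_spool','tweezers_black','bit_box']:
        for r in regions_of(q,cam)[:2]:
            m=r['pixels']&(d>0)
            if m.sum()<5: continue
            X=W[m]; print(q,round(r['conf'],2),np.round(r['bbox']),np.round(np.median(X,0),3),np.round(np.percentile(X,2,axis=0),3),np.round(np.percentile(X,98,axis=0),3))
print(get_time_s())
E
```

```text
pics
0.0
top [ 0.36389835 -0.01544411  1.47735306] 455.73275850511027
tester 0.66 [303. 213. 393. 256.] [ 0.445 -0.236  0.051] [ 0.394 -0.372  0.043] [ 0.5   -0.11   0.123]
holder 0.69 [200. 218. 229. 242.] [0.454 0.182 0.017] [ 0.418  0.149 -0.   ] [0.499 0.231 0.051]
holder 0.55 [314. 241. 321. 248.] [ 0.413 -0.137  0.127] [ 0.402 -0.153  0.072] [ 0.427 -0.125  0.136]
test_lever_tip 0.47 [312. 243. 319. 249.] [ 0.413 -0.135  0.128] [ 0.402 -0.146  0.101] [ 0.426 -0.125  0.136]
solder_station 0.63 [205. 224. 216. 231.] [0.456 0.186 0.106] [0.447 0.177 0.049] [0.469 0.198 0.12 ]
flux_tin 0.71 [168. 172. 194. 193.] [0.602 0.294 0.023] [0.571 0.261 0.005] [0.636 0.327 0.03 ]
flux_tin 0.39 [113. 251. 133. 270.] [0.348 0.462 0.033] [ 0.327  0.444 -0.004] [0.371 0.487 0.041]
side_cutters 0.57 [262. 225. 270. 260.] [0.42  0.018 0.006] [ 0.374  0.001 -0.005] [0.473 0.036 0.014]
screwdriver_teal 0.58 [128. 240. 158. 246.] [0.409 0.416 0.014] [0.397 0.373 0.005] [0.418 0.45  0.022]
small_board 0.59 [166. 213. 184. 225.] [0.488 0.31  0.002] [ 0.469  0.282 -0.005] [0.505 0.337 0.011]
solder_spo
[... 594 characters left out ...]
18. 237.] [ 0.409 -0.137  0.126] [ 0.402 -0.147  0.087] [ 0.43  -0.127  0.134]
side_cutters 0.58 [257. 234. 271. 258.] [0.439 0.023 0.01 ] [0.38  0.006 0.002] [0.472 0.033 0.015]
screwdriver_teal 0.73 [131. 218. 161. 224.] [0.41  0.412 0.015] [0.4   0.372 0.004] [0.424 0.449 0.022]
small_board 0.61 [414. 268. 425. 287.] [ 0.411 -0.451  0.021] [ 0.168 -0.463  0.005] [ 0.434 -0.421  0.296]
small_board 0.41 [176. 206. 190. 218.] [0.493 0.316 0.004] [ 0.472  0.295 -0.001] [0.518 0.338 0.013]
solder_spool 0.68 [113. 222. 128. 239.] [0.345 0.461 0.033] [0.329 0.445 0.003] [0.373 0.486 0.042]
bit_box 0.47 [412. 265. 425. 286.] [ 0.412 -0.451  0.021] [ 0.392 -0.461  0.008] [ 0.433 -0.441  0.026]
1.3
```

```bash
python3 - <<'E'
from h import *
a=cv2.imread('pics/top.png')[150:290,90:450]; cv2.imwrite('pics/topc.png',cv2.resize(a,None,fx=2.2,fy=2.2,interpolation=cv2.INTER_CUBIC))
z=np.load('pics/top.npz');W=z['W'];p=z['p'].astype(int)
# cover top
m=(abs(W[...,2]-.051)<.008)&(W[...,1]<-.08)&(W[...,1]>-.42)&(W[...,0]>.33)&(W[...,0]<.56)
r=cv2.minAreaRect(W[m][:,:2].astype(np.float32)*1000); print(r,cv2.boxPoints(r))
# probe
m=(abs(W[...,0]-.455)<.06)&(abs(W[...,1]-.187)<.06)
for lo,hi in [(.0,.012),(.035,.055),(.09,.13)]:
    k=m&(W[...,2]>lo)&(W[...,2]<hi); X=W[k]; print(lo,len(X),np.median(X,0),X.min(0),X.max(0))
    if lo<.05:print(cv2.minAreaRect(X[:,:2].astype(np.float32)*1000))
E
```

```text
((447.2955017089844, -242.13674926757812), (89.93501281738281, 273.1596984863281), 8.781050682067871) [[ 382.00494 -114.02245]
 [ 423.7052  -383.9804 ]
 [ 512.58606 -370.25104]
 [ 470.8858  -100.29309]]
0.0 575 [0.44506899 0.17836493 0.00336221] [3.95055436e-01 1.27133584e-01 1.12858796e-05] [0.51492423 0.24665648 0.01169194]
((454.944580078125, 186.81314086914062), (119.52140045166016, 119.83305358886719), 89.83793640136719)
0.035 303 [0.45435915 0.18537282 0.04555232] [0.42773892 0.16004859 0.03500441] [0.4878115  0.2204887  0.05474791]
((458.52490234375, 189.66799926757812), (60.24067687988281, 60.05950164794922), 1.5705984830856323)
0.09 50 [0.45771542 0.18913015 0.11404744] [0.44671755 0.17915671 0.09085785] [0.46705308 0.19956436 0.12014312]
```

View pics/topc.png

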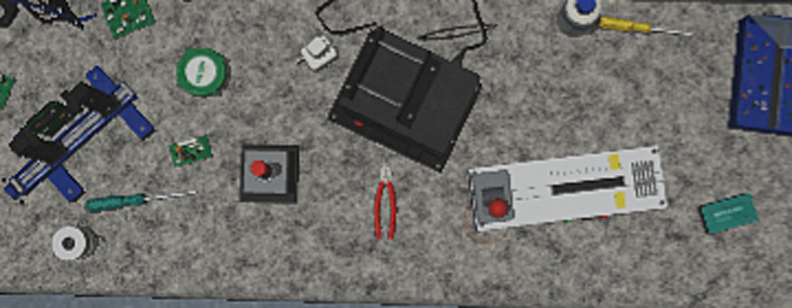

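The top view shows the tester on the right, with its ball at crop (497,208) and yellow marks near (615,162) and (620,200), so its +y end points left. The probe in its holder is at (262,170) and the station sits between the two. The box size fits 90x273 mm exactly, giving a yaw of 8.8°. I'll move and take a closer look with the wrist camera.

```bash
cat >> h.py <<'E'
yaw=np.radians(8.78); O=np.array([.4501,-.2604,0])
def frame(yaw,s=1):
    y=s*np.array([np.cos(yaw),np.sin(yaw),0]); z=np.array([0,0,-1.]); return np.stack([np.cross(y,z),y,z],1)
def T(x,y,z): c,s=np.cos(yaw),np.sin(yaw); return O+np.array([c*x-s*y,s*x+c*y,z])
E
python3 - <<'E'
from h import *
print(np.round(get_ee_rot(),2))
for s in (1,-1):
    for P in (T(0,-10,.3),T(0,-52,.17),T(-40,.128,.18)*[1,1,1] if 0 else T(-.06,.128,.18),np.array([.458,.1895,.36]),np.array([.458,.1895,.14])):
        if P is None: continue
        if abs(P[1])>2: P=T(0,-.01,.3) if P[2]>.2 else T(0,-.052,.17)
        q=inverse_kinematics(P,frame(yaw,s)); print(s,P.round(3),None if q is None else np.round(q,2))
s=min((1,-1),key=lambda s:abs(np.array(inverse_kinematics(T(0,-.01,.3),frame(yaw,s)))[5]))
print('s',s)
reach(T(0,-.01,.30),frame(yaw,s))
c=get_calibration('wrist');p,d=capture('wrist');save('w1',p);np.savez('pics/w1',p=p,d=d,W=cloud(d,c)); print(c['eye'],get_time_s())
reach([.40,.02,.36],frame(yaw,s)); reach([.458,.1895,.26],frame(yaw,s))
c=get_calibration('wrist');p2,d=capture('wrist');np.savez('pics/w2',p=p2,d=d,W=cloud(d,c)); print(c['eye'],get_time_s(),get_force())
save('w12',cv2.resize(np.hstack([p,p2]),(800,300)))
E
```

```text
[[ 0.94  0.34  0.  ]
 [ 0.34 -0.94 -0.  ]
 [ 0.    0.   -1.  ]]
1 [ 0.452 -0.27   0.3  ] [-0.67  0.05  0.09  1.61  0.    0.75]
1 [ 0.458 -0.312  0.17 ] [-0.72  0.14 -0.07  1.36  0.    0.7 ]
1 [ 0.371 -0.143  0.18 ] [-0.54 -0.28 -0.45  1.41  0.    0.88]
1 [0.458 0.19  0.36 ] [ 0.26 -0.01  0.16  1.73  0.    1.67]
1 [0.458 0.19  0.14 ] [ 0.26  0.   -0.28  1.29  0.    1.67]
-1 [ 0.452 -0.27   0.3  ] [-0.67  0.05  0.09  1.61  0.   -2.39]
-1 [ 0.458 -0.312  0.17 ] [-0.72  0.14 -0.07  1.36  0.   -2.44]
-1 [ 0.371 -0.143  0.18 ] [-0.54 -0.28 -0.45  1.41  0.   -2.26]
-1 [0.458 0.19  0.36 ] [ 0.26 -0.01  0.16  1.73  0.   -1.47]
-1 [0.458 0.19  0.14 ] [ 0.26  0.   -0.28  1.29  0.   -1.47]
s 1
[ 0.44144922 -0.2021002   0.36953398] 2.6667
[0.44855914 0.25746498 0.32978177] 4.7 [-0.36082662  0.46553008 -0.47123047]
```

View pics/w12.png

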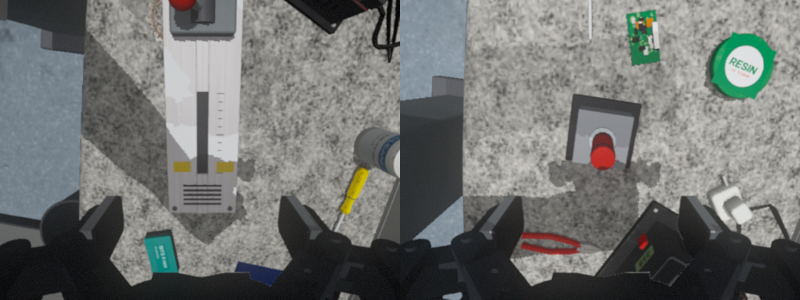

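The left half shows the slot at about (203, 92–173), with yellow patches at its lower end and the ball at (181,3). The right half shows the holder at (605,130) with the red handle at (603,150). Next I'll refine both from these.

```bash
python3 - <<'E'
from h import *
z=np.load('pics/w1.npz');W=z['W'];p=z['p'].astype(int)
c,s=np.cos(yaw),np.sin(yaw); L=(W-O)@np.array([[c,-s,0],[s,c,0],[0,0,1]])
def st(n,k,A=L):
    X=A[k]; print(n,len(X),np.round(1000*np.median(X,0),1),np.round(1000*np.percentile(X,1,axis=0),1),np.round(1000*np.percentile(X,99,axis=0),1))
dark=(p.max(-1)<75)&(abs(L[...,0])<.014)&(L[...,1]>-.085)&(L[...,1]<.06)&(L[...,2]>.03)&(L[...,2]<.07)
n,lab,stt,ce=cv2.connectedComponentsWithStats(dark.astype(np.uint8)); k=lab==1+np.argmax(stt[1:,4])
st('slot',k); X=L[k]; ys=np.arange(-.055,.04,.01)
for a in ys[::2]:
    b=X[abs(X[:,1]-a)<.005]; print(round(a,3), b[:,0].min().round(4),b[:,0].max().round(4),b[:,2].mean().round(4))
yel=(p[...,0]>120)&(p[...,1]>100)&(p[...,2]<60)&(abs(L[...,0])<.05)&(abs(L[...,2]-.05)<.01)
st('yellowL',yel&(L[...,0]<0));st('yellowR',yel&(L[...,0]>0))
m=(abs(L[...,2]-.05)<.006)&(abs(L[...,0])<.06)&(L[...,1]<.09)&(L[...,1]>-.14)
st('cover',m);print(cv2.minAreaRect(L[m][:,:2].astype(np.float32)*1000))
z=np.load('pics/w2.npz');W=z['W'];p=z['p'].astype(int)
m=(abs(W[...,0]-.458)<.06)&(abs(W[...,1]-.19)<.06)
k=m&(abs(W[...,2]-.046)<.004);st('holdertop',k,W);print(cv2.minAreaRect(W[k][:,:2].astype(np.float32)*1000))
k=m&(abs(W[...,2]-.051)<.0025);st('collar',k,W)
k=m&(abs(W[...,2]-.116)<.003);st('handletop',k,W);print(cv2.minEnclosingCircle(W[k][:,:2].astype(np.float32)*1000))
E
```

```text
slot 446 [  1.9 -45.3  44.7] [ -4.6 -60.6  43. ] [  7.5 -27.2  46.4]
-0.055 -0.0046 0.0084 0.0447
-0.035 -0.0036 0.0074 0.0447Traceback (most recent call last):
  File "<stdin>", line 10, in <module>
    return umr_minimum(a, axis, None, out, keepdims, initial, where)
ValueError: zero-size array to reduction operation minimum which has no identity
```

```bash
python3 - <<'E'
from h import *
z=np.load('pics/w1.npz');W=z['W'];p=z['p'].astype(int)
c,s=np.cos(yaw),np.sin(yaw); L=(W-O)@np.array([[c,-s,0],[s,c,0],[0,0,1]])
def st(n,k,A=L):
    X=A[k]; print(n,len(X),np.round(1000*np.median(X,0),1),np.round(1000*np.percentile(X,1,axis=0),1),np.round(1000*np.percentile(X,99,axis=0),1))
near=(abs(L[...,0])<.014)&(L[...,1]>-.085)&(L[...,1]<.06)&(L[...,2]>.03)&(L[...,2]<.07)
k=near&(p.max(-1)<95); st('slot',k); X=L[k]
for a in np.arange(-.065,.055,.01):
    b=X[abs(X[:,1]-a)<.005]
    if len(b)>5: print(round(a,3), b[:,0].min().round(4),b[:,0].max().round(4),b[:,0].mean().round(4),b[:,2].mean().round(4))
yel=(p[...,0]>120)&(p[...,1]>90)&(p[...,2]<70)&(abs(L[...,0])<.05)&(abs(L[...,2]-.05)<.01)
st('yellowL',yel&(L[...,0]<0));st('yellowR',yel&(L[...,0]>0))
m=(abs(L[...,2]-.05)<.004)&(abs(L[...,0])<.06)&(L[...,1]<.09)&(L[...,1]>-.14)
st('cover',m);print(cv2.minAreaRect(L[m][:,:2].astype(np.float32)*1000))
z=np.load('pics/w2.npz');W=z['W'];p=z['p'].astype(int)
m=(abs(W[...,0]-.458)<.06)&(abs(W[...,1]-.19)<.06)
k=m&(abs(W[...,2]-.046)<.004);st('holdertop',k,W);print(cv2.minAreaRect(W[k][:,:2].astype(np.float32)*1000))
k=m&(abs(W[...,2]-.051)<.0025);st('collar',k,W)
k=m&(abs(W[...,2]-.116)<.003);st('handletop',k,W);print(cv2.minEnclosingCircle(W[k][:,:2].astype(np.float32)*1000))
E
```

```text
slot 1740 [  2.  -13.   44.7] [-10.3 -84.4  43.1] [10.8 40.7 50.8]
-0.065 -0.0046 0.0084 0.0017 0.0447
-0.055 -0.0046 0.0084 0.002 0.0447
-0.045 -0.0046 0.0084 0.0019 0.0446
-0.035 -0.0045 0.0084 0.0021 0.0447
-0.025 -0.0035 0.0074 0.0019 0.0447
-0.015 -0.0035 0.0074 0.0019 0.0447
-0.005 -0.0034 0.0082 0.0024 0.0447
0.005 -0.0042 0.0082 0.0022 0.0447
0.015 -0.0042 0.0081 0.0023 0.0447
0.025 -0.0041 0.0081 0.0023 0.0446
0.035 -0.004 0.0081 0.0024 0.0447
0.045 -0.0031 0.0081 0.0027 0.0445
yellowL 290 [-24.5 -50.6  50. ] [-34.5 -57.1  48.4] [-14.5 -44.6  51.7]
yellowR 289 [ 30.2 -51.1  50.1] [ 21.  -57.8  48.4] [ 41.  -45.1  51.6]
cover 21189 [ 2.8  0.7 49.6] [ -41.7 -114.    47.7] [45.8 88.5 51.4]
((2.1946487426757812, -13.818534851074219), (207.69671630859375, 90.2610092163086), 89.90410614013672)
holdertop 3939 [456.8 201.2  45.7] [431.1 162.   43.8] [489.5 221.4  49.7]
((460.3633728027344, 191.23382568359375), (59.50450897216797, 60.66100311279297), 0.04899071902036667)
collar 346 [457.8 199.5  50.6] [445.7 183.6  48.8] [474.1 205.7  53. ]
handletop 946 [459.9 192.1 115.6] [449.9 181.8 113.4] [469.9 201.9 117. ]
((459.80517578125, 191.72837829589844), 10.910210609436035)
```

Both cameras agree to within 2 mm (a constant offset of about +2, +1.7), so I'll use the average for each and pick up the probe.

```bash
sed -i 's/^yaw=.*/yaw=np.radians(8.72); O=np.array([.4511,-.2597,0])/' h.py; python3 - <<'E'
from h import *
R=frame(yaw); P=np.array([.459,.1906,.14])
line_to(P,velocity=.15)
move_gripper(.0,f_grip=45)
print('grip',get_gripper_width(),get_finger_force(),get_force(),get_eef_pos(),get_time_s())
line_to(P+[0,0,.22],velocity=.25); print(get_gripper_width(),get_force(),get_moment())
reach([.42,.0,.37],R)
Q=T(0,-.052,.23); reach(Q+[0,0,.10],R); print(get_time_s())
line_to(Q,velocity=.2); wait(.3); print(get_force(),get_eef_pos()-Q,get_time_s())
p,d=capture('wrist');save('w3',p)
p,d=capture('scene');save('s3',p[180:300,250:450])
a=cv2.resize(p[190:290,270:430],(800,500),interpolation=cv2.INTER_CUBIC); save('s3b',a)
E
```

```text
grip 0.02118545017309098 43.983526825904846 [-0.13818217  0.77156695  2.07092396] [0.45929085 0.19069857 0.14037565] 6.2583
0.02064352095668466 [-0.02266633  0.32019295 -2.2201843 ] [-0.0555515  -0.04843254  0.01370292]
9.2917
[-0.55182892 -0.2295341  -1.52473776] [ 0.00060582 -0.00051613  0.00166092] 10.2417
```

View pics/w3.png

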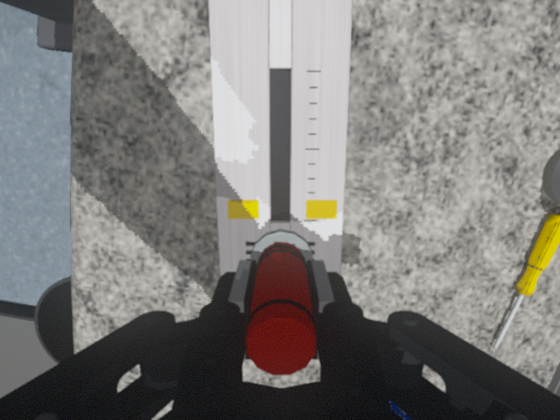

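The probe is held upright, and its collar (column 281) lines up with the slot (column 281). Next I'll lower it while watching the force.

```bash
cat >> h.py <<'E'
def F(n=6):
    a=[]
    for _ in range(n): a.append(get_force()); wait(.02)
    return np.mean(a,0)
E
python3 - <<'E'
from h import *
line_to(T(0,-.052,.176),velocity=.1); wait(.2)
f0=F(10); print(f0.round(2),get_eef_pos()-T(0,-.052,.176))
np.save('f0.npy',f0)
for z in np.arange(.173,.1635,-.001):
    line_to(T(0,-.052,z),velocity=.03); f=F()-f0; print(round(z,4),get_eef_pos()[2].round(4),f.round(2),round(get_time_s(),2))
    if f[2]>2.6: break
E
```

```text
[-0.17 -0.25 -1.41] [ 0.00023514 -0.0001928   0.00060378]
0.173 0.1728 [ 0.13  0.18 -0.17] 11.75
0.172 0.172 [-0.02  0.35  0.1 ] 12.1
0.171 0.171 [-0.16  0.12  0.46] 12.45
0.17 0.17 [0.11 0.49 0.02] 12.8
0.169 0.1693 [0.43 0.44 1.11] 13.15
0.168 0.1682 [0.02 0.18 2.05] 13.5
0.167 0.1671 [0.45 0.19 2.32] 13.85
0.166 0.1661 [0.77 0.26 3.2 ] 14.2
```

```bash
python3 - <<'E'
from h import *
f0=np.load('f0.npy'); z=.1655
line_to(T(0,-.052,z),velocity=.03)
line_to(T(0,-.032,z),velocity=.03); print(get_time_s(),(F()-f0).round(2),get_eef_pos()[2])
for y in np.arange(-.028,.036,.002):
    line_to(T(0,y,z),velocity=.03); f=F(5)-f0
    print(round(y,3),f.round(2),get_eef_pos()[2].round(4))
    if f[2]<1.3:
        f=F(5)-f0
        if f[2]<1.3: print('drop',y,f.round(2)); break
print(get_time_s())
E
```

```text
15.2667 [0.02 0.17 3.05] 0.1652750178764396
-0.028 [ 0.3  -0.24  2.68] 0.1655
-0.026 [ 0.09 -0.79  2.86] 0.1656
-0.024 [ 0.57 -0.73  2.7 ] 0.1655
-0.022 [ 0.63 -0.52  2.78] 0.1655
-0.02 [ 0.52 -0.62  2.91] 0.1655
-0.018 [ 0.36 -0.42  2.85] 0.1655
-0.016 [ 0.15 -0.81  2.66] 0.1655
-0.014 [ 0.13 -0.77  2.76] 0.1655
-0.012 [ 0.35 -0.66  2.92] 0.1655
-0.01 [ 0.4  -0.76  2.77] 0.1654
-0.008 [ 0.43 -0.64  2.59] 0.1654
-0.006 [0.16 0.26 0.25] 0.1647
drop -0.006000000000000019 [0.24 0.23 0.2 ]
19.4833
```

The tip dropped at y≈-6 mm. The socket centre must then be near -3.5, so I'll centre there and push down under force watch.

```bash
python3 - <<'E'
from h import *
f0=np.load('f0.npy'); y=-.0035
line_to(T(0,y,.1655),velocity=.03); print((F()-f0).round(2))
for z in [.162,.159,.156,.153,.150,.148,.1465,.1455,.145,.1445,.144,.1435]:
    line_to(T(0,y,z),velocity=.04); f=F(4)-f0; print(z,get_eef_pos()[2].round(4),f.round(2))
    if f[2]>(4 if z>.147 else 6) or np.hypot(*f[:2])>4: break
print(get_time_s())
p,d=capture('wrist');save('w4',p)
E
```

```text
[-0.14  0.34  0.32]
0.162 0.1618 [0.3  0.53 0.23]
0.159 0.1589 [0.08 0.53 0.64]
0.156 0.1559 [ 0.25  0.23 -0.06]
0.153 0.1528 [-0.21  0.2   0.13]
0.15 0.1499 [-0.04  0.04  0.14]
0.148 0.148 [0.21 0.5  0.4 ]
0.1465 0.1465 [-0.39 -0.14  0.34]
0.1455 0.1455 [-0.11 -0.06  0.15]
0.145 0.145 [-0.16  0.36  0.58]
0.1445 0.1445 [-0.02  0.32  0.35]
0.144 0.1444 [-0.27  0.67  3.33]
0.1435 0.1443 [-2.01  1.69  6.74]
23.6333
```

View pics/w4.png

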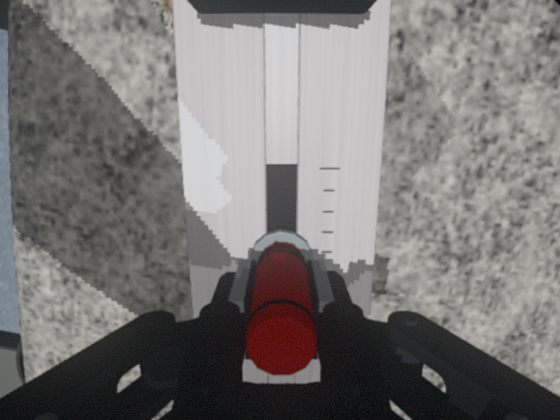

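The collar seats at exactly the expected height, with the force rising at TCP 0.1444. Now I'll release, retreat and verify.

```bash
python3 - <<'E'
from h import *
line_to(T(0,-.0035,.1442),velocity=.03)
move_gripper(.06); print(get_gripper_width(),get_force())
line_to(T(0,-.0035,.27),velocity=.12)
c=get_calibration('wrist');p,d=capture('wrist');save('w5',p);W=cloud(d,c)
c,s=np.cos(yaw),np.sin(yaw); L=(W-O)@np.array([[c,-s,0],[s,c,0],[0,0,1]])
near=(abs(L[...,0])<.03)&(abs(L[...,1])<.04)
for lo,hi in [(.052,.058),(.115,.125)]:
    k=near&(L[...,2]>lo)&(L[...,2]<hi);X=L[k]*1000;print(len(X),X.mean(0).round(1),X.min(0).round(1),X.max(0).round(1))
k=(L[...,1]>.1)&(L[...,2]>.1)&(L[...,2]<.15)&(abs(L[...,0])<.06);X=L[k]*1000
if len(X):print('ball',len(X),X.mean(0).round(1),X.min(0).round(1),X.max(0).round(1))
print(get_time_s())
E
```

```text
0.06000956322361828 [ 0.909347   -0.43749866  0.1945091 ]
343 [ 0.7  4.  54.6] [-27.3 -10.6  52. ] [15.3 11.8 57.8]
913 [  0.6  -2.1 119.4] [ -9.8 -12.9 115. ] [ 10.9   7.9 121.7]
ball 629 [-16.1 119.3 123.7] [-28.7 115.4 100.1] [ -4.4 128.2 130.2]
25.6417
```

View pics/w5.png

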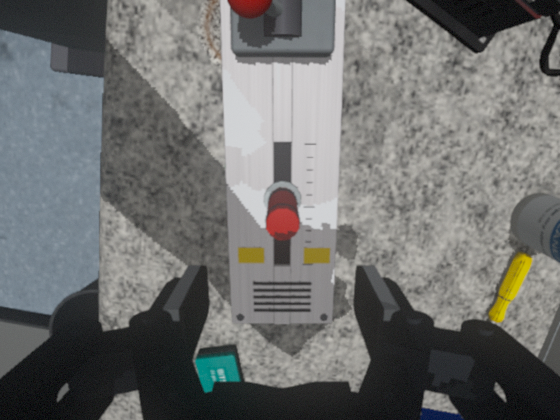

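The probe stands upright and home, with its top at z≈120. Next is the lever.

```bash
python3 - <<'E'
from h import *
R=frame(yaw)
move_gripper(0)
reach(T(-.08,.128,.27),R); line_to(T(-.08,.128,.177),velocity=.15); wait(.2)
f0=F(8); print(get_time_s()); u=np.array([np.cos(yaw),np.sin(yaw),0])
for x in list(np.arange(-.06,-.012,.008))+list(np.arange(-.012,.016,.003)):
    line_to(T(x,.128,.177),velocity=.06); f=(F(4)-f0); print(round(x,3),f.round(2),((get_eef_pos()-T(0,.128,0))@u).round(4))
    if -f@u>9: break
line_to(T(-.08,.128,.177),velocity=.12); line_to(T(-.08,.08,.30),velocity=.2)
reach(T(-.08,.02,.33),R)
c=get_calibration('wrist');p,d=capture('wrist');save('w6',p);W=cloud(d,c)
c,s=np.cos(yaw),np.sin(yaw); L=(W-O)@np.array([[c,-s,0],[s,c,0],[0,0,1]])
k=(L[...,1]>.1)&(L[...,1]<.15)&(L[...,2]>.105)&(L[...,2]<.15)&(abs(L[...,0])<.06);X=L[k]*1000
if len(X):print('ball',len(X),X.mean(0).round(1),X.min(0).round(1),X.max(0).round(1))
p2,d=capture('top');save('both',np.hstack([p,p2])[:, :] if 0 else cv2.resize(np.hstack([p,cv2.resize(p2[150:290,250:437],(560,420))]),(800,300)))
print(get_time_s())
E
```

```text
28.0083
-0.06 [0.04 0.03 0.3 ] -0.06
-0.052 [ 0.07 -0.12 -0.39] -0.052
-0.044 [ 0.07 -0.61  0.1 ] -0.0438
-0.036 [ 0.   -0.24 -0.22] -0.0356
-0.028 [-0.1  -0.26  0.28] -0.0277
-0.02 [-0.43 -0.7   0.39] -0.0197
-0.012 [-0.33 -0.94 -0.02] -0.0117
-0.009 [-0.35 -0.42  0.39] -0.0089
-0.006 [-0.67 -0.45 -0.76] -0.006
-0.003 [-0.82 -0.44 -0.64] -0.0029
-0.0 [-5.35 -1.16  1.96] -0.0014
0.003 [-12.09  -2.31   6.09] -0.0007
ball 1106 [ 22.1 127.1 123.6] [ 11.3 115.2 105. ] [ 36.4 140.4 130.1]
34.3667
```

View pics/both.png

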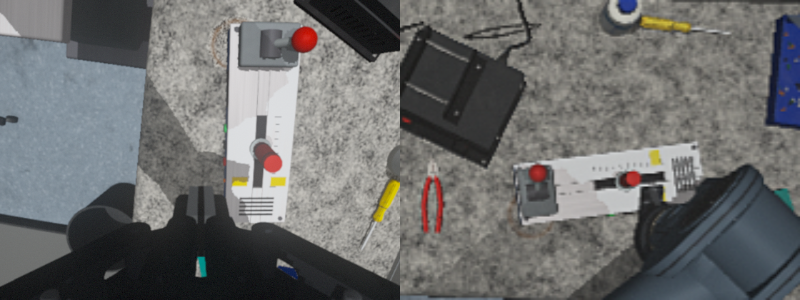

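The ball (x +24, against the stop) is at (304,40) on the tester's +x side. The probe stands home at (264,155), and the arm is clear.

```bash
python3 -c "
from h import *
print(job_done())"
```

```text
the job is handed in; nothing more can be done
None
```

The job is handed in at about 34 s: the probe stands upright and fully home in the socket with its collar on the cover, the lever was then thrown right over to its stop, and I touched nothing else on the bench; the call returned no verdict.

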